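# Fetch the sunken gauge bar from behind the can and the jar

### The job

In the white storage block a brass gauge bar lies flush in its pocket, hemmed in by a red can and a blue jar: first stand both of them on the yellow mat, then press down the end of the bar that lies over the deep well so that it tips up, take it out and lay it flat, lengthwise, in the middle of the green mat. Only when it lies there, stand the can back on the red disc and the jar back on the blue disc of the block, centred and upright. Do not knock anything over or disturb the wrench and the carton.

Things in the scene. Friction and masses are not known exactly. Their poses are not given: they have to be found in the camera images.
- block: White block, fixed, 140 (x) x 196 (y) x 52 mm high; origin: centre of its underside, on the bench; +x roughly away from the robot. Pocket in its top, centred: 104 (x) x 44 (y) mm; 12 mm deep from its -x end to x = +2.5 mm (black shelf that carries the bar), then a well 46 mm deep to its +x end. The red and blue discs lie on its top at y = +58 and -58 mm, either way round.
- gauge: Brass-coloured bar, loose, 100 (x) x 40 (y) x 12 mm, 130 g; origin: centre of its underside. Starts flat in the pocket, 2 mm play all round, +x along the block's, +x half over the well. Pressed down 15-25 mm at 20-30 mm from its centre on the +x side, it tips past balance and stays leaning about 40 deg, -x end up some 30 mm out of the pocket, to be gripped across its width. Pressed less it falls back.
- can: Red spray can, loose, upright, body 56 mm diameter up to 92 mm, narrower red cap 44 mm diameter above, 120 mm high in all, about 250 g; origin at the centre of its underside. Starts on the red disc.
- jar: Blue jar, loose, upright, 58 mm diameter, 85 mm high, about 300 g; origin at the centre of its underside. Starts on the blue disc.
- red_spot: Flat red disc, 72 mm diameter, painted on the top of the block (52 mm above the bench): the can's home. Origin at its centre. It is on the block's +y or -y side; the blue disc is on the other.
- blue_spot: Flat blue disc, 72 mm diameter, painted on the top of the block (52 mm above the bench): the jar's home. Origin at its centre.
- park_mat: Yellow mat, fixed, 200 (x) x 120 (y) x 3 mm, to the left or the right of the block: where the can and the jar wait, side by side. Origin at the centre of its underside, x along its length.
- job_mat: Green mat, fixed, 200 (x) x 120 (y) x 3 mm, on the other side of the block: where the gauge bar goes, its length along the mat's length, either way round and either face up. Origin at the centre of its underside, x along its length.
- wrench: Steel wrench, loose, lying flat on the bench beyond the block, about 180 mm long, lying along its x; a bystander to leave alone.
- carton: Cardboard carton with an orange band, loose, 100 x 170 x 100 mm, standing on the bench beyond the mats; origin at the centre of its underside; a bystander to leave alone.
There are look-alikes about, which are no part of the job. There is more than one size of the can; the one meant has the size given above.

How it is judged:
By the outcome, as a careful person would: the job done as asked, in the order asked, and still so for the second after the job is handed in, with the robot touching nothing.
It also fails if it takes over 138 s, if anything falls off the work surface, if the arm or the gripper's body presses on something with over 40 N, if the wrist force passes 120 N, or if a joint passes its speed limit or range.

### The arm

A 7-joint arm with a two-finger parallel gripper is mounted at the origin on the work surface. World frame = base frame: x ahead of the robot, y to its left, z up, the work surface at z = 0. Lengths are in m, angles in rad, forces in N, time in s.
With the tool pointing down it reaches from about 0.35 to 0.9 m from the base axis. Payload 7.2 kg.
Tool frame: the origin (TCP) lies midway between the tips of the shut fingers; the grasp point (between the pads) lies 19 mm behind it; z points along the fingers, x is the direction in which the jaws open and shut, and the axes are right-handed (so a half turn about z gives the same grasp; the last joint's range is limited). The gripper opens to 88 mm and grips with 3 to 60 N. Pads are 20 mm wide; open, the fingers measure 115 mm over their backs; the gripper's body (75 mm by 178 mm) begins 61 mm behind the grasp point.
Start: joints at [-1.402, 0.411, -0.013, 1.596, 0.006, 1.134, -0.082], TCP at [0.147, 0.608, 0.223] pointing down, gripper open.
Joint ranges: [-2.95, 2.95], [-0.29, 1.99], [-1.47, 1.44], [0.14, 2.54], [-1.03, 4.17], [0.13, 1.85], [-2.86, 2.86]. Speed limits (rad/s): [2.39, 2.39, 3.01, 3.01, 3.14, 3.14, 3.14].

### API

Orientations are given as a 3x3 rotation matrix whose columns are the frame's x, y, z axes.
In Python, from plant import r, grab_frame, order gives the robot as it stands. The module is installed in compiled form; this text tells all that it offers.
- The arm moves only by the tool carry_out, never from a script. Its argument "motion" is a list of rows, each a list of 3 entries, a list of its own where there are three numbers: the shift along the world's x, y, z in m, then the turn about the world's z in degrees, then the finger opening in m, from 0 to 0.0878. In form: [[[dx, dy, dz], yaw, claw], ...]. A call has 1 to 12 rows; each row is the pose to reach, as a shift and turn from the pose measured when the call began; what a row does not reach only later rows make up. A row lasts 1/12 s, in which the tool goes at most 41.7 mm and 7.16 degrees, less where a joint would pass 70% of its speed; a pose out of reach is approached as far as the arm can. A call with a gripper value outside its range is refused whole. The fingers move at their own pace and stop on an object; "force" is the grip in N (left out, the last holds). Time passes only in rows, so rows that repeat a pose let the fingers close. It gives the time, the measured TCP pose, the force and the opening at its end, in the units of the state.
- r.get_obs(): the state, without advancing time (a new reading comes with each control period).
- grab_frame(name): name is "side" or "top"; returns a dict with "frame" (480x640x3 uint8, red, green, blue), "fx", "fy", "cx", "cy" (pixels), "k1" (the pictures are not rectified: a ray, as slopes to the right and down, at radius r is drawn at 1 + k1 r^2 times it, then the intrinsics apply), "camera_from_world" (4x4, takes a point from world to camera coordinates). Camera axes: x right, y up, looking along -z (the intrinsics and any distortion apply to the point x, -y, -z); pixel columns grow to the right and rows downward; lengths in m; the calibration is good to about 2 mm. A picture is of the moment at which its call begins. There is no depth.
- order.close_job(): hands the job in, once; it reports no verdict.
The state is a dict: "t": time; "joint_pos": joint angles; "qvel": joint speeds; "joint_efforts": joint torques, N m; "ee_pos": TCP position; "tool_rot": TCP orientation; "wrist_force": force on the tool from outside, world axes, zero at the start; "moment": the same for the moment, N m; "finger_gap": finger opening in m.
Only numpy, scipy, OpenCV 4.12 (cv2) and the standard library are available. Lean on these libraries where they do the work, as an engineer would, in place of code of your own. Each camera call takes 0.05 s, during which the arm holds its last target. There are 200 camera calls.

## Working session

There is one attempt and no reset: what is moved stays moved. The work goes in short steps, Python scripts to look and compute and a tool call to move; the robot and the scene stay as the last step left them, time stands still between calls to the robot, and variables do not carry over. Pictures are saved under pics/ and viewed, about 12 in all and at most 16, crops included, and the job is handed in when it is done.

Besides the shell and the picture viewer there is one more tool, called after ">>>" in YAML: its name, and indented under it one key for each argument. carry_out: Moves the arm, as the interface text tells. Its arguments: {"type":"object","properties":{"motion":{"type":"array","items":{"type":"array"}},"force":{"type":"number"}},"required":["motion"]}

```bash
mkdir -p pics
cat > h.py <<'E'
import numpy as np, cv2
from plant import r, grab_frame, order
def grab(n, save=None):
    f=grab_frame(n)
    if save: cv2.imwrite(f'pics/{save}.png', f['frame'][:,:,::-1])
    return f
def ray(f,u,v):
    K=np.array([[f['fx'],0,f['cx']],[0,f['fy'],f['cy']],[0,0,1.]])
    d=np.array([f['k1'],0,0,0,0.])
    p=cv2.undistortPoints(np.array([[[u,v]]],float),K,d)[0,0]
    M=np.array(f['camera_from_world']); R=M[:3,:3]; t=M[:3,3]
    return -R.T@t, R.T@np.array([p[0],-p[1],-1])
def onz(f,u,v,z):
    o,d=ray(f,u,v); return o+d*(z-o[2])/d[2]
def proj(f,P):
    M=np.array(f['camera_from_world']); c=M[:3,:3]@np.asarray(P,float)+M[:3,3]
    a,b=c[0]/-c[2],-c[1]/-c[2]; s=1+f['k1']*(a*a+b*b)
    return np.array([f['fx']*a*s+f['cx'],f['fy']*b*s+f['cy']])
def st():
    o=r.get_obs(); print('t',o['t'],'p',np.round(o['ee_pos'],4),'F',np.round(o['wrist_force'],1),'gap',round(float(o['finger_gap']),4)); return o
E
python3 - <<'E'
from h import *
o=st(); print(np.round(o['tool_rot'],3))
for n in('side','top'):
    f=grab(n,n+'0'); print(n,f['fx'],f['cx'],f['cy'],f['k1'],np.round(ray(f,320,240),3))
E
```

```text
t 0.0 p [0.1466 0.607  0.2218] F [-0.1  0.3  0.1] gap 0.0877
[[ 0.235  0.972 -0.   ]
 [ 0.972 -0.235 -0.002]
 [-0.002  0.    -1.   ]]
side 465.99537638511623 320.6291731843442 239.35291104799518 -0.09429233080870299 [[ 0.321  0.548  0.688]
 [ 0.336 -0.62  -0.709]]
top 603.6451851707149 327.22072766664843 241.72923817157695 -0.05483785931220827 [[ 0.436  0.011  1.123]
 [ 0.162  0.005 -0.987]]
```

View pics/side0.png

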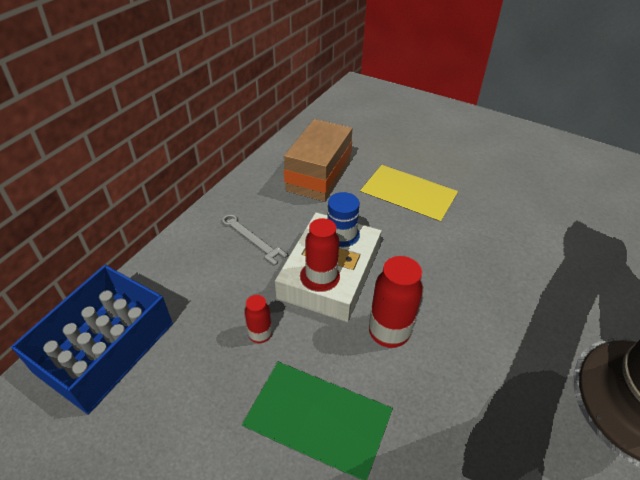

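View pics/top0.png

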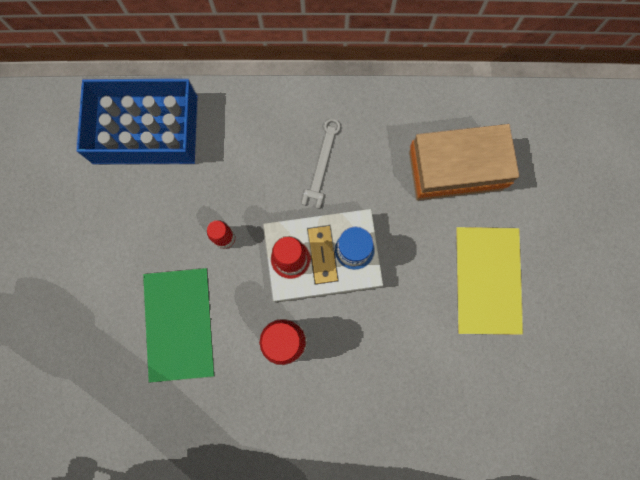

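Red cans in the top view: (290,255) stands on the block's red disc, (283,342) is larger and stands on the bench, and (220,234) is smaller and also on the bench. The one on the block fits the description. The blue jar is at (354,247), yellow mat at (489,280) on the right, green mat at (180,325) on the left. Next I measure these positions and confirm the can in a crop.

```bash
cat > m.py <<'E'
from h import *
f=grab('top'); im=f['frame']; hsv=cv2.cvtColor(im,cv2.COLOR_RGB2HSV)
def blobs(lo,hi,amin=150):
    m=cv2.inRange(hsv,np.array(lo),np.array(hi)); m=cv2.morphologyEx(m,cv2.MORPH_OPEN,np.ones((3,3)))
    c,_=cv2.findContours(m,cv2.RETR_EXTERNAL,cv2.CHAIN_APPROX_NONE)
    return [x for x in c if cv2.contourArea(x)>amin]
def rect(c,z):
    P=np.array([onz(f,*p[0],z)[:2] for p in c],np.float32)
    (x,y),(w,h),a=cv2.minAreaRect(P)
    if w<h: w,h,a=h,w,a+90
    return np.round([x,y,w,h,(a+90)%180-90],4)
if __name__=='__main__':
    for n,lo,hi,z in(('yellow',(24,120,90),(34,255,255),.003),('green',(45,100,40),(80,255,255),.003),('block',(0,0,180),(179,45,255),.052),('brass',(12,80,80),(23,255,255),.052)):
        for c in blobs(lo,hi): print(n,np.round(c.mean((0,1))),rect(c,z))
    for n,lo,hi,z in(('red',(0,190,130),(5,255,255),.172),('blue',(105,150,120),(118,255,255),.137)):
        for c in blobs(lo,hi):
            (u,v),rr=cv2.minEnclosingCircle(c); a=onz(f,u,v,z); b=onz(f,u+rr,v,z); print(n,(round(u),round(v)),a[:2].round(4),'diam',round(2*np.linalg.norm(a-b),4))
    cr=im[200:390,190:410]; cv2.imwrite('pics/crop1.png',cv2.resize(cr,None,fx=3.5,fy=3.1,interpolation=cv2.INTER_CUBIC)[:,:,::-1])
E
python3 m.py
```

```text
yellow [489. 281.] [ 0.5451 -0.3001  0.1984  0.1192 -0.6126]
green [178. 325.] [0.4619 0.2786 0.1986 0.119  5.4923]
block [324. 282.] [ 5.36200e-01  5.90000e-03  1.97500e-01  5.58000e-02 -8.81152e+01]
block [315. 227.] [ 6.2780e-01  1.7900e-02  1.9610e-01  5.9400e-02 -8.0218e+01]
brass [322. 255.] [0.5859 0.0124 0.1008 0.0412 8.3575]
brass [457. 163.] [  0.7604  -0.2482   0.1958   0.1241 -82.6485]
blue (355, 244) [ 0.5919 -0.0429] diam 0.0567
blue (134, 150) [0.7525 0.3325] diam 0.1697
```

View pics/crop1.png

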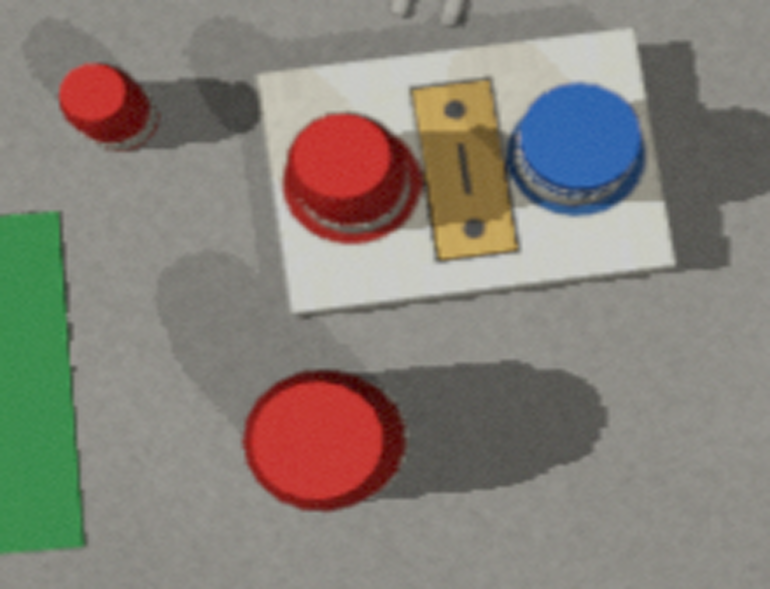

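Run:
```python
from m import *
C=blobs((0,0,150),(179,60,255),400); C=[c for c in C if 200<c[:,0,1].mean()<310 and 260<c[:,0,0].mean()<390]
print('block',rect(cv2.convexHull(np.vstack(C)),.052))
for c in blobs((0,150,150),(6,255,255),100):
    (u,v),rr=cv2.minEnclosingCircle(c); print('red',round(u),round(v),round(rr,1))
# brighter cap top only
m=cv2.inRange(hsv,np.array((0,150,190)),np.array((6,255,255)))
for c in cv2.findContours(m,cv2.RETR_EXTERNAL,cv2.CHAIN_APPROX_NONE)[0]:
    if cv2.contourArea(c)<100: continue
    (u,v),rr=cv2.minEnclosingCircle(c)
    for z in (.172,.18,.10): print('cap',(round(u),round(v)),round(rr,1),z,onz(f,u,v,z)[:2].round(4),'d',round(2*np.linalg.norm(onz(f,u,v,z)-onz(f,u+rr,v,z)),4))
# side view of tops
s=grab('side'); h2=cv2.cvtColor(s['frame'],cv2.COLOR_RGB2HSV)
for P in((.5775,.0698,.172),(.5945,-.045,.137),(.586,.0124,.052)): print('side pred',proj(s,P).round(1),'top',proj(f,P).round(1))
for n,lo,hi in(('red',(0,150,190),(6,255,255)),('blue',(105,150,130),(118,255,255))):
  for c in cv2.findContours(cv2.inRange(h2,np.array(lo),np.array(hi)),cv2.RETR_EXTERNAL,cv2.CHAIN_APPROX_NONE)[0]:
    if cv2.contourArea(c)>60: print(n,cv2.boundingRect(c))
```

```text
block [ 5.86600e-01  1.24000e-02  1.98200e-01  1.41300e-01 -8.17919e+01]
red 280 342 19.1
red 287 250 14.1
red 216 229 9.5
cap (280, 342) 18.0 0.172 [0.4314 0.0777] d 0.056
cap (280, 342) 18.0 0.18 [0.4314 0.0771] d 0.0555
cap (280, 342) 18.0 0.1 [0.4311 0.0827] d 0.0603
cap (287, 250) 12.9 0.172 [0.576  0.0685] d 0.041
cap (287, 250) 12.9 0.18 [0.5748 0.068 ] d 0.0407
cap (287, 250) 12.9 0.1 [0.5866 0.0728] d 0.0441
cap (216, 230) 8.5 0.172 [0.6082 0.1825] d 0.0274
cap (216, 230) 8.5 0.18 [0.6068 0.181 ] d 0.0272
cap (216, 230) 8.5 0.1 [0.6213 0.1954] d 0.0295
side pred [321.6 227. ] top [286.  248.9]
side pred [343.9 200.3] top [356.7 242. ]
side pred [331.5 253.7] top [322.1 254.2]
blue (11, 265, 151, 126)
blue (328, 192, 31, 21)
```

>>> carry_out:
  motion:
    - [[0,0,0.04],0,0.0878]
    - [[0.43,-0.538,0.06],22,0.0878]
    - [[0.43,-0.538,0.06],22,0.0878]
    - [[0.43,-0.538,0.06],22,0.0878]
    - [[0.43,-0.538,0.06],22,0.0878]
    - [[0.43,-0.538,0.06],22,0.0878]
    - [[0.43,-0.538,0.06],22,0.0878]
    - [[0.43,-0.538,0.06],22,0.0878]
    - [[0.43,-0.538,0.06],22,0.0878]
    - [[0.43,-0.538,0.06],22,0.0878]
    - [[0.43,-0.538,0.06],22,0.0878]
    - [[0.43,-0.538,0.06],22,0.0878]

```text
t: 1.25
ee_pos: [0.4333, 0.2479, 0.2759]
tool_rot: [[-0.147, 0.989, 0.001], [0.989, 0.147, -0.0], [-0.0, 0.001, -1.0]]
wrist_force: [0.9, 0.5, -0.3]
finger_gap: 0.0877
```

>>> carry_out:
  motion:
    - [[0.1437,-0.179,0],0,0.0878]
    - [[0.1437,-0.179,0],0,0.0878]
    - [[0.1437,-0.179,0],0,0.0878]
    - [[0.1437,-0.179,0],0,0.0878]
    - [[0.1437,-0.179,0],0,0.0878]
    - [[0.1437,-0.179,0],0,0.0878]
    - [[0.1437,-0.179,0],0,0.0878]
    - [[0.1437,-0.179,0],0,0.0878]

```text
t: 1.92
ee_pos: [0.5772, 0.0675, 0.2754]
tool_rot: [[-0.144, 0.99, -0.0], [0.99, 0.144, -0.001], [-0.001, -0.0, -1.0]]
wrist_force: [-0.0, 0.3, 0.4]
finger_gap: 0.088
```

Run:
```python
from h import *
st(); f=grab('side','s1'); print(proj(f,r.get_obs()['ee_pos']))
im=f['frame'][100:340,200:460]; cv2.imwrite('pics/s1c.png',cv2.resize(im,None,fx=2.5,fy=2.5)[:,:,::-1])
```

```text
t 1.9167 p [0.5772 0.0675 0.2754] F [-0.   0.3  0.4] gap 0.088
[323.69515092 175.35112729]
```

View pics/s1c.png

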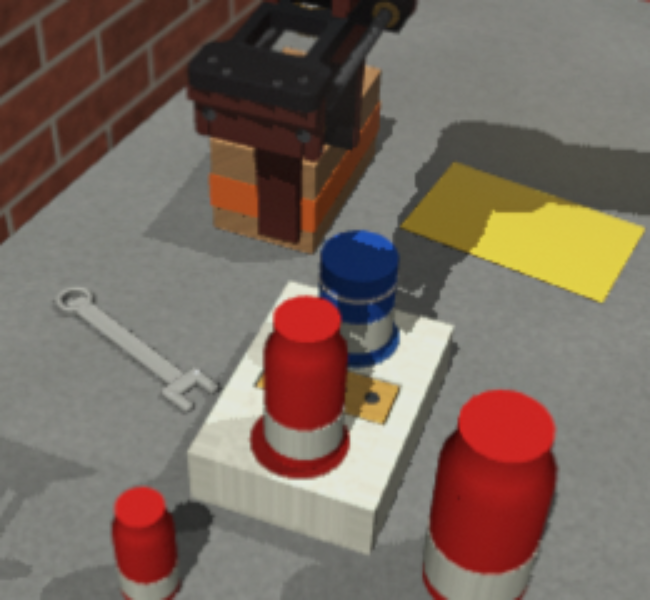

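>>> carry_out:
  motion:
    - [[0,0.0015,-0.04],0,0.0878]
    - [[0,0.0015,-0.08],0,0.0878]
    - [[0,0.0015,-0.12],0,0.0878]
    - [[0,0.0015,-0.15],0,0.0878]
    - [[0,0.0015,-0.168],0,0.0878]
    - [[0,0.0015,-0.168],0,0.0878]
    - [[0,0.0015,-0.168],0,0.045]
    - [[0,0.0015,-0.168],0,0.045]
    - [[0,0.0015,-0.168],0,0.045]
    - [[0,0.0015,-0.168],0,0.045]
    - [[0,0.0015,-0.168],0,0.045]
    - [[0,0.0015,-0.168],0,0.045]
  force: 20

```text
t: 2.97
ee_pos: [0.5774, 0.0706, 0.1087]
tool_rot: [[-0.146, 0.989, 0.002], [0.989, 0.146, 0.001], [0.0, 0.002, -1.0]]
wrist_force: [-0.3, -0.4, 5.5]
finger_gap: 0.0557
```

>>> carry_out:
  motion:
    - [[0,0,0.03],0,0.045]
    - [[0,0,0.07],0,0.045]
    - [[0,0,0.11],0,0.045]
    - [[0,-0.02,0.14],0,0.045]
    - [[0.018,-0.06,0.14],0,0.045]
    - [[0.018,-0.1,0.14],0,0.045]
    - [[0.018,-0.14,0.14],0,0.045]
    - [[0.018,-0.18,0.14],0,0.045]
    - [[0.018,-0.22,0.14],0,0.045]
    - [[0.018,-0.26,0.14],0,0.045]
    - [[0.018,-0.3,0.14],0,0.045]
    - [[0.018,-0.34,0.12],0,0.045]

```text
t: 3.97
ee_pos: [0.5963, -0.2699, 0.2333]
tool_rot: [[-0.145, 0.989, 0.007], [0.989, 0.145, -0.001], [-0.002, 0.007, -1.0]]
wrist_force: [1.1, -0.2, -1.1]
finger_gap: 0.0554
```

>>> carry_out:
  motion:
    - [[0,-0.03,-0.03],0,0.045]
    - [[-0.001,-0.03,-0.07],0,0.045]
    - [[-0.001,-0.03,-0.11],0,0.045]
    - [[-0.001,-0.03,-0.14],0,0.045]
    - [[-0.001,-0.03,-0.155],0,0.045]
    - [[-0.001,-0.03,-0.163],0,0.045]
    - [[-0.001,-0.03,-0.168],0,0.045]
    - [[-0.001,-0.03,-0.168],0,0.045]

```text
t: 4.63
ee_pos: [0.5953, -0.2999, 0.0649]
tool_rot: [[-0.145, 0.989, 0.006], [0.989, 0.145, -0.001], [-0.002, 0.006, -1.0]]
wrist_force: [0.5, 0.2, -2.5]
finger_gap: 0.0556
```

>>> carry_out:
  motion:
    - [[0,0,-0.002],0,0.045]
    - [[0,0,-0.004],0,0.045]
    - [[0,0,-0.005],0,0.045]
    - [[0,0,-0.005],0,0.045]

```text
t: 4.97
ee_pos: [0.5956, -0.2999, 0.0606]
tool_rot: [[-0.146, 0.989, 0.007], [0.989, 0.146, -0.002], [-0.003, 0.007, -1.0]]
wrist_force: [-0.8, -0.7, -2.0]
finger_gap: 0.0555
```

>>> carry_out:
  motion:
    - [[0,0,-0.001],0,0.045]
    - [[0,0,-0.0015],0,0.045]
    - [[0,0,-0.0015],0,0.07]
    - [[0,0,-0.0015],0,0.0878]
    - [[0,0,-0.0015],0,0.0878]
    - [[0,0,-0.0015],0,0.0878]
    - [[0,0,0.03],0,0.0878]
    - [[0,0,0.07],0,0.0878]
    - [[0,0,0.11],0,0.0878]
    - [[0,0.04,0.14],0,0.0878]
    - [[0,0.08,0.15],0,0.0878]
    - [[0,0.12,0.15],0,0.0878]

```text
t: 5.97
ee_pos: [0.5967, -0.1863, 0.2141]
tool_rot: [[-0.142, 0.99, 0.013], [0.99, 0.142, -0.003], [-0.005, 0.013, -1.0]]
wrist_force: [1.5, -0.1, -0.2]
finger_gap: 0.0878
```

>>> carry_out:
  motion:
    - [[-0.004,0.04,0],0,0.0878]
    - [[-0.004,0.08,0],0,0.0878]
    - [[-0.004,0.12,0],0,0.0878]
    - [[-0.004,0.143,0],0,0.0878]
    - [[-0.004,0.143,-0.02],0,0.0878]
    - [[-0.004,0.143,-0.06],0,0.0878]
    - [[-0.004,0.143,-0.1],0,0.0878]
    - [[-0.004,0.143,-0.124],0,0.0878]
    - [[-0.004,0.143,-0.124],0,0.0878]

```text
t: 6.72
ee_pos: [0.5891, -0.0428, 0.0851]
tool_rot: [[-0.143, 0.99, 0.005], [0.99, 0.143, -0.004], [-0.004, 0.004, -1.0]]
wrist_force: [-0.9, 1.0, 0.1]
finger_gap: 0.0879
```

>>> carry_out:
  motion:
    - [[0,0,0],0,0.045]
    - [[0,0,0],0,0.045]
    - [[0,0,0],0,0.045]
    - [[0,0,0],0,0.045]
    - [[0,0,0],0,0.045]
    - [[0,0,0],0,0.045]
  force: 20

```text
t: 7.22
ee_pos: [0.5901, -0.0427, 0.0866]
tool_rot: [[-0.143, 0.99, 0.007], [0.99, 0.143, -0.003], [-0.004, 0.007, -1.0]]
wrist_force: [-1.2, -0.2, 6.8]
finger_gap: 0.0577
```

>>> carry_out:
  motion:
    - [[0,0,0.03],0,0.045]
    - [[0,0,0.07],0,0.045]
    - [[-0.02,0,0.11],0,0.045]
    - [[-0.05,-0.02,0.12],0,0.045]
    - [[-0.08,-0.04,0.12],0,0.045]
    - [[-0.095,-0.08,0.12],0,0.045]
    - [[-0.095,-0.12,0.12],0,0.045]
    - [[-0.095,-0.16,0.12],0,0.045]
    - [[-0.095,-0.2,0.12],0,0.045]
    - [[-0.095,-0.24,0.1],0,0.045]
    - [[-0.095,-0.257,0.07],0,0.045]
    - [[-0.095,-0.257,0.04],0,0.045]

```text
t: 8.22
ee_pos: [0.494, -0.3062, 0.1268]
tool_rot: [[-0.136, 0.991, 0.009], [0.991, 0.136, -0.008], [-0.009, 0.008, -1.0]]
wrist_force: [-0.1, 0.6, -2.8]
finger_gap: 0.058
```

>>> carry_out:
  motion:
    - [[0,0,-0.03],0,0.045]
    - [[0,0,-0.055],0,0.045]
    - [[0,0,-0.075],0,0.045]
    - [[0,0,-0.084],0,0.045]
    - [[0,0,-0.084],0,0.045]

```text
t: 8.63
ee_pos: [0.4926, -0.3053, 0.0407]
tool_rot: [[-0.136, 0.991, 0.006], [0.991, 0.136, -0.006], [-0.007, 0.005, -1.0]]
wrist_force: [0.3, -0.8, -1.7]
finger_gap: 0.0578
```

>>> carry_out:
  motion:
    - [[0,0,-0.0015],0,0.045]
    - [[0,0,-0.003],0,0.045]
    - [[0,0,-0.003],0,0.045]
    - [[0,0,-0.003],0,0.07]
    - [[0,0,-0.003],0,0.0878]
    - [[0,0,-0.003],0,0.0878]
    - [[0,0,0.03],0,0.0878]
    - [[0,0,0.07],0,0.0878]
    - [[0,0,0.11],0,0.0878]
    - [[0,0.04,0.14],0,0.0878]
    - [[0,0.08,0.14],0,0.05]
    - [[0.03,0.12,0.14],0,0.0]

```text
t: 9.63
ee_pos: [0.5137, -0.1962, 0.1837]
tool_rot: [[-0.131, 0.991, 0.009], [0.991, 0.131, -0.006], [-0.007, 0.008, -1.0]]
wrist_force: [1.7, -0.2, -0.5]
finger_gap: 0.078
```

>>> carry_out:
  motion:
    - [[0,0.16,0],0,0]
    - [[0,0.16,0],0,0]
    - [[0,0.16,0],0,0]
    - [[0,0.16,0],0,0]
    - [[0,0.16,0],0,0]
    - [[0,0.16,0],0,0]

```text
t: 10.13
ee_pos: [0.5139, -0.0339, 0.1842]
tool_rot: [[-0.136, 0.991, 0.01], [0.991, 0.136, -0.005], [-0.006, 0.009, -1.0]]
wrist_force: [0.6, -0.3, 0.0]
finger_gap: 0.038
```

Run:
```python
from m import *
st()
cv2.imwrite('pics/t2.png',im[:,:,::-1])
for c in blobs((12,80,80),(23,255,255)): print('brass',rect(c,.052))
```

```text
t 10.1833 p [ 0.5139 -0.0359  0.1842] F [-0.3 -0.3  0.5] gap 0.0342
brass [  0.7601  -0.2483   0.1954   0.1245 -82.7889]
```

View pics/t2.png

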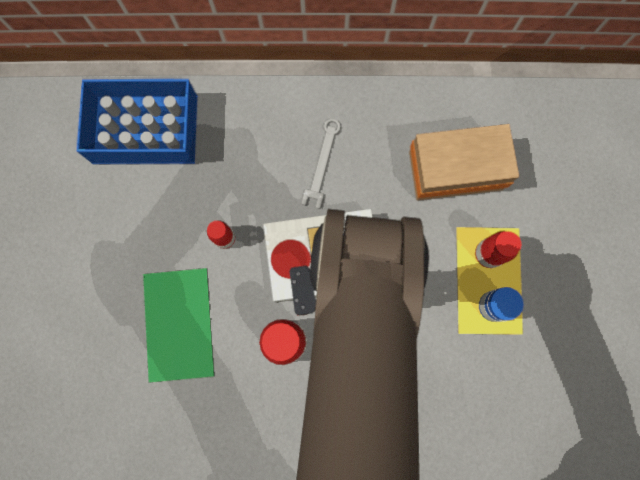

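The top picture shows the can at (507,245) and the jar at (507,303), both upright on the yellow mat. The arm hides the block. Next I press the bar's +x end.

>>> carry_out:
  motion:
    - [[0.035,0.02,0],0,0]
    - [[0.07,0.04,0],0,0]
    - [[0.097,0.052,0],0.5,0]
    - [[0.097,0.052,-0.03],0.5,0]
    - [[0.097,0.052,-0.07],0.5,0]
    - [[0.097,0.052,-0.1],0.5,0]
    - [[0.097,0.052,-0.115],0.5,0]
    - [[0.097,0.052,-0.115],0.5,0]
    - [[0.097,0.052,-0.115],0.5,0]

```text
t: 10.93
ee_pos: [0.6108, 0.0139, 0.069]
tool_rot: [[-0.139, 0.99, 0.009], [0.99, 0.139, -0.007], [-0.008, 0.008, -1.0]]
wrist_force: [-0.1, -0.2, 0.7]
finger_gap: 0.0006
```

Run:
```python
from h import *
o=st(); c=np.array([.5866,.0124]); a=np.radians(8.25); d=o['ee_pos'][:2]-c
print('tool in block',d@[np.cos(a),np.sin(a)],d@[-np.sin(a),np.cos(a)])
```

```text
t 10.9333 p [0.6108 0.0139 0.069 ] F [-0.1 -0.2  0.7] gap 0.0006
tool in block 0.02415581741750611 -0.0020345135630620375
```

>>> carry_out:
  motion:
    - [[0.001,0.002,-0.01],0,0]
    - [[0.001,0.002,-0.016],0,0]
    - [[0.001,0.002,-0.022],0,0]
    - [[0.001,0.002,-0.027],0,0]
    - [[0.001,0.002,-0.032],0,0]
    - [[0.001,0.002,-0.036],0,0]
    - [[0.001,0.002,-0.039],0,0]
    - [[0.001,0.002,-0.039],0,0]
    - [[0.001,0.002,-0.039],0,0]

```text
t: 11.68
ee_pos: [0.62, 0.0163, 0.0356]
tool_rot: [[-0.139, 0.99, 0.026], [0.99, 0.139, -0.006], [-0.009, 0.025, -1.0]]
wrist_force: [8.0, 1.5, 23.7]
finger_gap: 0.0005
```

>>> carry_out:
  motion:
    - [[0,0,0.01],0,0]
    - [[0,0,0.03],0,0]
    - [[0,0,0.07],0,0]
    - [[0,0,0.11],0,0]
    - [[-0.03,-0.03,0.13],0,0.04]
    - [[-0.05,-0.07,0.14],0,0.0878]
    - [[-0.08,-0.11,0.14],0,0.0878]
    - [[-0.11,-0.15,0.14],0,0.0878]
    - [[-0.14,-0.19,0.14],0,0.0878]
    - [[-0.16,-0.23,0.14],0,0.0878]
    - [[-0.16,-0.23,0.14],0,0.0878]

```text
t: 12.6
ee_pos: [0.4577, -0.2154, 0.1759]
tool_rot: [[-0.139, 0.99, 0.026], [0.99, 0.139, -0.005], [-0.009, 0.025, -1.0]]
wrist_force: [0.4, -0.3, -0.9]
finger_gap: 0.0434
```

Run:
```python
from m import *
st(); s=grab('side')
a=cv2.resize(im[200:310,255:390],(540,440),interpolation=cv2.INTER_CUBIC); b=cv2.resize(s['frame'][190:330,265:395],(409,440),interpolation=cv2.INTER_CUBIC)
cv2.imwrite('pics/c3.png',cv2.resize(np.hstack([a,b]),(798,370))[:,:,::-1])
for c in blobs((12,80,50),(23,255,255),60): print('brass',np.round(c.mean((0,1))),rect(c,.052))
for n,lo,hi in(('red',(0,150,90),(6,255,255)),('blue',(105,150,60),(118,255,255))):
    for c in blobs(lo,hi,100):
        (u,v),rr=cv2.minEnclosingCircle(c); print(n,round(u),round(v),round(rr,1),onz(f,u,v,.052)[:2].round(4))
for n,d in(('red',.058),('blue',-.058)):
    g=np.radians(8.25); print(n,'pred',np.round([.5866-d*np.sin(g),.0124+d*np.cos(g)],4))
```

```text
t 12.65 p [ 0.4538 -0.222   0.1762] F [-3.7 -4.8  0. ] gap 0.0473
brass [322. 251.] [0.5924 0.0137 0.0786 0.0415 9.3472]
brass [461. 167.] [  0.7601  -0.2483   0.1955   0.1243 -82.9162]
red 282 342 22.2 [0.4307 0.0827]
red 290 259 19.3 [0.5775 0.0692]
red 501 248 20.5 [ 0.5987 -0.3108]
red 217 231 10.9 [0.6271 0.202 ]
blue 354 250 18.4 [ 0.5944 -0.0449]
blue 138 121 68.6 [0.8362 0.3569]
red pred [0.5783 0.0698]
blue pred [ 0.5949 -0.045 ]
```

View pics/c3.png

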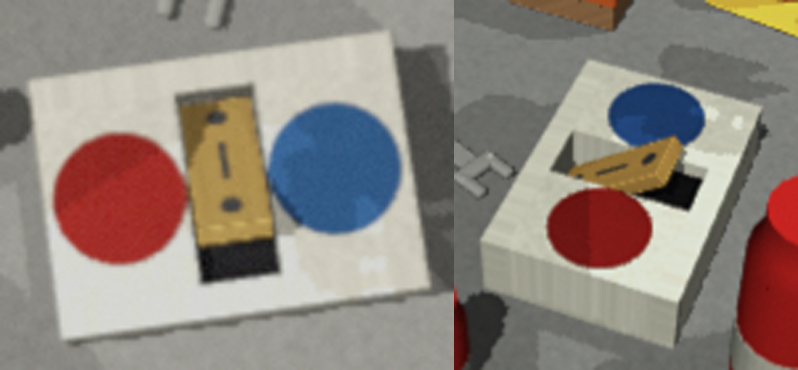

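The side crop shows the bar leaning with its -x end up. Both discs are within about 1 mm of the prediction. Now I locate the raised end.

Run:
```python
from m import *
o=st()
c=[c for c in blobs((12,80,50),(23,255,255),60) if c[:,0,0].mean()<400][0]
a=np.radians(8.25); ex=np.array([np.cos(a),np.sin(a)]); ey=np.array([-ex[1],ex[0]]); B=np.array([.5866,.0124])
for z in(.073,.082):
    P=np.array([onz(f,*p[0],z)[:2]-B for p in c]); X=P@ex; Y=P@ey; print(z,'xmin',np.percentile(X,[0,3,6]).round(4),'y near end',Y[X<X.min()+.025].min().round(4),Y[X<X.min()+.025].max().round(4))
m=X.min()
s=grab('side')
for th in(38,42):
  t=np.radians(th)
  for x0 in(-.028,-.034):
    print(th,x0,[proj(s,[*(B+ex*(x0+.012*np.sin(t))+ey*y),.073+.012*np.cos(t)]).round(0).tolist() for y in(-.02,.02)])
g=B+ex*(-.02); print('x=-20:',g)
```

```text
t 12.75 p [ 0.458  -0.2162  0.176 ] F [0.2 0.3 0.5] gap 0.0556
0.073 xmin [-0.0354 -0.0351 -0.0348] y near end -0.02 0.0207
0.082 xmin [-0.0363 -0.0361 -0.0358] y near end -0.0196 0.0207
38 -0.028 [[346.0, 238.0], [339.0, 253.0]]
38 -0.034 [[349.0, 239.0], [342.0, 254.0]]
42 -0.028 [[346.0, 238.0], [338.0, 253.0]]
42 -0.034 [[349.0, 239.0], [342.0, 254.0]]
x=-20: [0.56680697 0.00953015]
```

>>> carry_out:
  motion:
    - [[0.016,0.035,0],0,0.0878]
    - [[0.032,0.07,0],0,0.0878]
    - [[0.048,0.105,0],0,0.0878]
    - [[0.064,0.14,0],0,0.0878]
    - [[0.08,0.175,0],0,0.0878]
    - [[0.095,0.205,0],0,0.0878]
    - [[0.107,0.2255,0],0,0.0878]
    - [[0.107,0.2255,-0.03],0,0.0878]
    - [[0.107,0.2255,-0.07],0,0.0878]
    - [[0.107,0.2255,-0.1],0,0.0878]
    - [[0.107,0.2255,-0.11],0,0.0878]
    - [[0.107,0.2255,-0.11],0,0.0878]

```text
t: 13.8
ee_pos: [0.5643, 0.0129, 0.0631]
tool_rot: [[-0.139, 0.99, 0.02], [0.99, 0.139, -0.005], [-0.008, 0.019, -1.0]]
wrist_force: [-0.3, 0.1, 0.7]
finger_gap: 0.0878
```

>>> carry_out:
  motion:
    - [[0.0005,-0.0035,-0.004],0,0.0878]
    - [[0.0005,-0.0035,-0.007],0,0.0878]
    - [[0.0005,-0.0035,-0.007],0,0.0878]
    - [[0.0005,-0.0035,-0.007],0,0.03]
    - [[0.0005,-0.0035,-0.007],0,0.03]
    - [[0.0005,-0.0035,-0.007],0,0.03]
    - [[0.0005,-0.0035,-0.007],0,0.03]
    - [[0.0005,-0.0035,-0.007],0,0.03]
    - [[0.0005,-0.0035,-0.007],0,0.03]
    - [[0.0005,-0.0035,-0.007],0,0.03]
    - [[0.0005,-0.0035,-0.007],0,0.03]
    - [[0.0005,-0.0035,-0.007],0,0.03]
  force: 40

```text
t: 14.8
ee_pos: [0.5648, 0.0093, 0.0561]
tool_rot: [[-0.139, 0.99, 0.02], [0.99, 0.139, -0.006], [-0.008, 0.019, -1.0]]
wrist_force: [0.3, 0.5, 1.3]
finger_gap: 0.0399
```

>>> carry_out:
  motion:
    - [[0,0,0.005],0,0.03]
    - [[0,0,0.015],0,0.03]
    - [[0,0,0.03],0,0.03]
    - [[0,0,0.05],0,0.03]
    - [[0,0,0.075],0,0.03]
    - [[0,0,0.1],0,0.03]
    - [[0,0,0.12],0,0.03]
    - [[0,0,0.14],0,0.03]
    - [[0,0,0.15],0,0.03]
    - [[0,0,0.15],0,0.03]

```text
t: 15.63
ee_pos: [0.5661, 0.0093, 0.2089]
tool_rot: [[-0.139, 0.99, 0.024], [0.99, 0.139, -0.005], [-0.008, 0.024, -1.0]]
wrist_force: [0.2, 1.1, -0.9]
finger_gap: 0.0398
```

Run:
```python
from h import *
o=st(); s=grab('side'); print(proj(s,o['ee_pos']))
cv2.imwrite('pics/s4.png',cv2.resize(s['frame'][110:300,230:430],None,fx=3,fy=3,interpolation=cv2.INTER_CUBIC)[:,:,::-1])
```

```text
t 15.6333 p [0.5661 0.0093 0.2089] F [ 0.2  1.1 -0.9] gap 0.0398
[346.38946143 190.88631644]
```

View pics/s4.png

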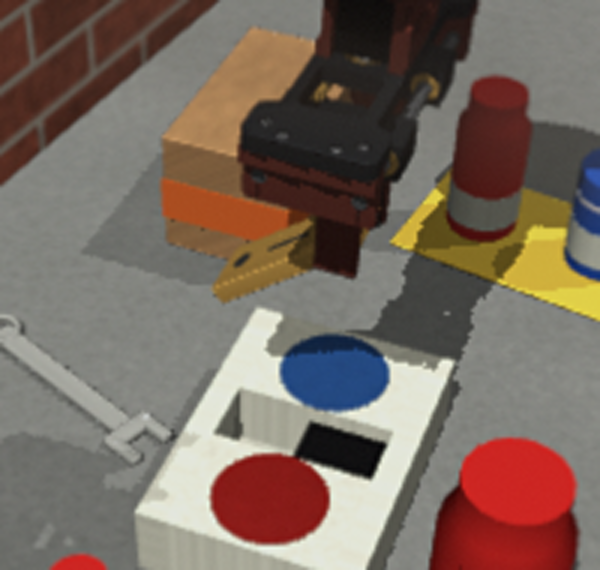

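>>> carry_out:
  motion:
    - [[0,0.035,0],-2.5,0.03]
    - [[0,0.07,0],-2.5,0.03]
    - [[0,0.105,0],-2.5,0.03]
    - [[0,0.14,0],-2.5,0.03]
    - [[-0.01,0.175,0],-2.5,0.03]
    - [[-0.035,0.2,0],-2.5,0.03]
    - [[-0.06,0.22,0],-2.5,0.03]
    - [[-0.085,0.24,0],-2.5,0.03]
    - [[-0.105,0.256,-0.02],-2.5,0.03]
    - [[-0.118,0.268,-0.05],-2.5,0.03]
    - [[-0.118,0.268,-0.08],-2.5,0.03]
    - [[-0.118,0.268,-0.1],-2.5,0.03]

```text
t: 16.68
ee_pos: [0.4442, 0.2776, 0.1035]
tool_rot: [[-0.099, 0.995, 0.018], [0.995, 0.099, -0.008], [-0.01, 0.017, -1.0]]
wrist_force: [-0.2, -0.5, -2.4]
finger_gap: 0.0395
```

>>> carry_out:
  motion:
    - [[0,0,-0.02],0,0.03]
    - [[0,0,-0.032],0,0.03]
    - [[0,0,-0.038],0,0.03]
    - [[0,0,-0.038],0,0.03]
    - [[0,0,-0.038],0,0.03]

```text
t: 17.1
ee_pos: [0.4441, 0.2772, 0.0652]
tool_rot: [[-0.099, 0.995, 0.018], [0.995, 0.099, -0.009], [-0.011, 0.017, -1.0]]
wrist_force: [-0.6, -0.2, -1.6]
finger_gap: 0.0393
```

Run:
```python
from h import *
o=st(); s=grab('side'); print(proj(s,o['ee_pos']))
cv2.imwrite('pics/s5.png',cv2.resize(s['frame'][290:480,200:420],None,fx=3,fy=3,interpolation=cv2.INTER_CUBIC)[:,:,::-1])
```

```text
t 17.1 p [0.4441 0.2772 0.0652] F [-0.6 -0.2 -1.6] gap 0.0393
[330.88280146 402.28518811]
```

View pics/s5.png

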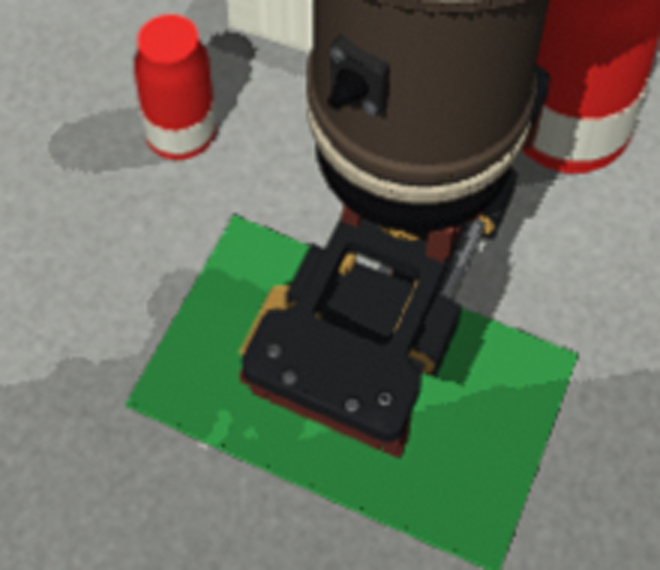

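>>> carry_out:
  motion:
    - [[0.002,0,-0.004],0,0.03]
    - [[0.003,0,-0.008],0,0.03]
    - [[0.003,0,-0.012],0,0.03]
    - [[0.003,0,-0.014],0,0.03]
    - [[0.003,0,-0.014],0,0.03]

```text
t: 17.57
ee_pos: [0.4471, 0.2779, 0.0519]
tool_rot: [[-0.099, 0.995, 0.018], [0.995, 0.099, -0.008], [-0.009, 0.017, -1.0]]
wrist_force: [-1.7, -0.1, 4.1]
finger_gap: 0.0398
```

>>> carry_out:
  motion:
    - [[0,0,0],0,0.03]
    - [[-0.004,0,-0.005],0,0.03]
    - [[-0.0075,-0.0005,-0.01],0,0.03]
    - [[-0.01,-0.001,-0.015],0,0.03]
    - [[-0.0125,-0.001,-0.02],0,0.03]
    - [[-0.0145,-0.001,-0.025],0,0.03]
    - [[-0.016,-0.0015,-0.03],0,0.03]
    - [[-0.0175,-0.0015,-0.035],0,0.03]
    - [[-0.0185,-0.002,-0.04],0,0.03]
    - [[-0.019,-0.002,-0.044],0,0.03]
    - [[-0.019,-0.002,-0.044],0,0.03]
  force: 8

```text
t: 18.48
ee_pos: [0.4278, 0.2757, 0.007]
tool_rot: [[-0.099, 0.995, 0.017], [0.995, 0.099, -0.008], [-0.01, 0.017, -1.0]]
wrist_force: [-0.4, 0.7, -0.5]
finger_gap: 0.0401
```

>>> carry_out:
  motion:
    - [[0,0,0],0,0.06]
    - [[0,0,0],0,0.0878]
    - [[0,0,0],0,0.0878]
    - [[0,0,0],0,0.0878]
    - [[0,0,0.02],0,0.0878]
    - [[0,0,0.06],0,0.0878]
    - [[0,0,0.1],0,0.0878]
    - [[0,0,0.14],0,0.0878]
    - [[0,0,0.18],0,0.0878]
    - [[0,0,0.22],0,0.0878]
    - [[0.02,-0.035,0.23],0,0.0878]
    - [[0.04,-0.07,0.23],0,0.0878]

```text
t: 19.48
ee_pos: [0.4693, 0.2078, 0.2413]
tool_rot: [[-0.105, 0.994, 0.023], [0.995, 0.105, -0.003], [-0.005, 0.023, -1.0]]
wrist_force: [1.2, -0.4, -1.3]
finger_gap: 0.088
```

>>> carry_out:
  motion:
    - [[0.03,-0.02,0],0,0.0878]
    - [[0.05,-0.055,0],0,0.0878]
    - [[0.06,-0.095,0],0,0.0878]
    - [[0.06,-0.135,0],0,0.0878]
    - [[0.06,-0.175,0],0,0.0878]
    - [[0.06,-0.215,0],0,0.0878]
    - [[0.06,-0.255,0],0,0.0878]
    - [[0.06,-0.295,0],0,0.0878]
    - [[0.06,-0.335,0],0,0.0878]
    - [[0.06,-0.335,0],0,0.0878]

```text
t: 20.32
ee_pos: [0.5279, -0.1364, 0.2422]
tool_rot: [[-0.094, 0.995, 0.025], [0.996, 0.094, -0.007], [-0.009, 0.024, -1.0]]
wrist_force: [-0.2, -0.6, 0.4]
finger_gap: 0.0876
```

Run:
```python
from m import *
st(); cv2.imwrite('pics/t6.png',cv2.resize(im[250:400,130:330],None,fx=3,fy=3,interpolation=cv2.INTER_CUBIC)[:,:,::-1])
for n,lo,hi,z in(('green',(45,100,40),(80,255,255),.003),('brass',(12,80,50),(23,255,255),.015),('brass',(12,80,50),(23,255,255),.003)):
    for c in blobs(lo,hi): print(n,np.round(c.mean((0,1))),rect(c,z))
```

```text
t 20.3667 p [ 0.5284 -0.1324  0.2419] F [-0.1  0.6  0.2] gap 0.0879
green [178. 325.] [0.4619 0.2785 0.1983 0.1189 5.4412]
brass [177. 322.] [0.4662 0.2771 0.0985 0.0395 5.7932]
brass [462. 163.] [  0.7711  -0.2573   0.2021   0.1285 -82.9114]
brass [177. 322.] [0.4665 0.28   0.0996 0.04   5.7931]
brass [462. 163.] [  0.7747  -0.2602   0.2043   0.1299 -82.9114]
```

View pics/t6.png

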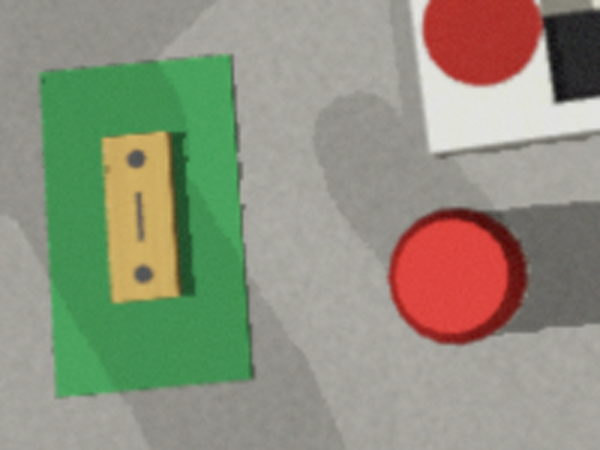

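The bar lies flat on the green mat, centred at (0.466,0.277) against the mat's (0.462,0.2785). That is about 4 mm off along x and 1.5 mm along y, with yaw within 0.4°. Next I measure the can and jar on the yellow mat.

Run:
```python
from m import *
for n,lo,hi,z in(('red',(0,150,120),(6,255,255),.123),('blue',(105,150,100),(118,255,255),.088)):
    m=cv2.inRange(hsv,np.array(lo),np.array(hi))
    for c in cv2.findContours(m,cv2.RETR_EXTERNAL,cv2.CHAIN_APPROX_NONE)[0]:
        if cv2.contourArea(c)<80 or c[:,0,0].mean()<440: continue
        (u,v),rr=cv2.minEnclosingCircle(c); a=onz(f,u,v,z); print(n,round(u),round(v),round(rr,1),a[:2].round(4),2*np.linalg.norm(onz(f,u+rr,v,z)-a))
cv2.imwrite('pics/t7.png',cv2.resize(im[210:350,430:550],None,fx=4,fy=4,interpolation=cv2.INTER_CUBIC)[:,:,::-1])
```

```text
(no output)
```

View pics/t7.png

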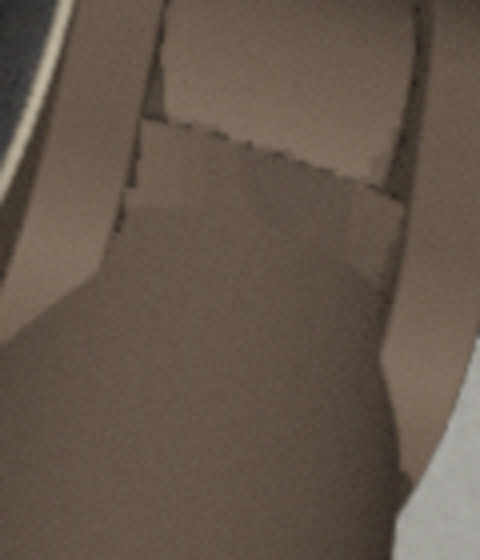

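The arm covers the mat in this crop. The earlier t2 picture shows both parked, so I measure in that, since the camera is fixed.

Run:
```python
from m import *
im=cv2.imread('pics/t2.png')[:,:,::-1]; hsv=cv2.cvtColor(im,cv2.COLOR_RGB2HSV)
for n,lo,hi,z in(('red',(0,150,150),(6,255,255),.123),('red',(0,150,190),(6,255,255),.123),('blue',(105,150,110),(118,255,255),.088),('blue',(105,150,130),(118,255,255),.088)):
    m=cv2.inRange(hsv,np.array(lo),np.array(hi))
    for c in cv2.findContours(m,cv2.RETR_EXTERNAL,cv2.CHAIN_APPROX_NONE)[0]:
        if cv2.contourArea(c)<80 or c[:,0,0].mean()<440: continue
        (u,v),rr=cv2.minEnclosingCircle(c); a=onz(f,u,v,z); print(n,round(u,1),round(v,1),round(rr,1),a[:2].round(4),round(2*np.linalg.norm(onz(f,u+rr,v,z)-a),4))
```

```text
red 503.0 246.5 18.2 [ 0.5897 -0.2929] 0.0623
red 508.0 243.0 12.6 [ 0.5957 -0.3018] 0.0433
blue 505.5 304.3 16.7 [ 0.4945 -0.3036] 0.0582
blue 505.9 304.6 16.1 [ 0.4939 -0.3041] 0.0561
```

>>> carry_out:
  motion:
    - [[0.02,-0.035,0],0,0.0878]
    - [[0.035,-0.07,0],0,0.0878]
    - [[0.05,-0.105,0],0,0.0878]
    - [[0.06,-0.14,0],0,0.0878]
    - [[0.067,-0.168,0],0,0.0878]
    - [[0.067,-0.168,-0.03],0,0.0878]
    - [[0.067,-0.168,-0.06],0,0.0878]
    - [[0.067,-0.168,-0.085],0,0.0878]
    - [[0.067,-0.168,-0.085],0,0.0878]

```text
t: 21.22
ee_pos: [0.5945, -0.2911, 0.1507]
tool_rot: [[-0.106, 0.994, 0.016], [0.994, 0.106, 0.002], [0.0, 0.016, -1.0]]
wrist_force: [-0.8, 0.5, 0.9]
finger_gap: 0.0879
```

>>> carry_out:
  motion:
    - [[0.001,-0.009,0],0,0.0878]
    - [[0.001,-0.009,-0.02],0,0.0878]
    - [[0.001,-0.009,-0.05],0,0.0878]
    - [[0.001,-0.009,-0.075],0,0.0878]
    - [[0.001,-0.009,-0.091],0,0.0878]
    - [[0.001,-0.009,-0.091],0,0.0878]
    - [[0.001,-0.009,-0.091],0,0.045]
    - [[0.001,-0.009,-0.091],0,0.045]
    - [[0.001,-0.009,-0.091],0,0.045]
    - [[0.001,-0.009,-0.091],0,0.045]
    - [[0.001,-0.009,-0.091],0,0.045]
    - [[0.001,-0.009,-0.091],0,0.045]
  force: 20

```text
t: 22.22
ee_pos: [0.5961, -0.3004, 0.0608]
tool_rot: [[-0.106, 0.994, 0.017], [0.994, 0.106, 0.001], [-0.0, 0.018, -1.0]]
wrist_force: [0.2, -1.0, 4.1]
finger_gap: 0.0552
```

>>> carry_out:
  motion:
    - [[0,0,0.02],0,0.045]
    - [[0,0,0.06],0,0.045]
    - [[0,0,0.1],0,0.045]
    - [[0,0.03,0.12],0,0.045]
    - [[0,0.07,0.12],0,0.045]
    - [[-0.005,0.11,0.12],0,0.045]
    - [[-0.01,0.15,0.12],0,0.045]
    - [[-0.015,0.19,0.12],0,0.045]
    - [[-0.018,0.23,0.12],0,0.045]
    - [[-0.018,0.27,0.12],0,0.045]
    - [[-0.018,0.31,0.12],0,0.045]
    - [[-0.018,0.34,0.12],0,0.045]

```text
t: 23.22
ee_pos: [0.5773, 0.0437, 0.1807]
tool_rot: [[-0.109, 0.994, 0.017], [0.994, 0.109, 0.003], [0.001, 0.017, -1.0]]
wrist_force: [0.3, 1.2, -2.3]
finger_gap: 0.0554
```

>>> carry_out:
  motion:
    - [[0,0.01,0],0,0.045]
    - [[0,0.02,0],0,0.045]
    - [[0,0.03,-0.005],0,0.045]
    - [[0,0.035,-0.01],0,0.045]
    - [[0,0.035,-0.02],0,0.045]
    - [[0,0.035,-0.03],0,0.045]
    - [[0,0.035,-0.03],0,0.045]

```text
t: 23.8
ee_pos: [0.5759, 0.0769, 0.148]
tool_rot: [[-0.107, 0.994, 0.013], [0.994, 0.107, 0.001], [-0.0, 0.013, -1.0]]
wrist_force: [-0.3, -0.6, -2.5]
finger_gap: 0.0556
```

>>> carry_out:
  motion:
    - [[0.002,-0.0072,-0.005],0,0.045]
    - [[0.002,-0.0072,-0.015],0,0.045]
    - [[0.002,-0.0072,-0.025],0,0.045]
    - [[0.002,-0.0072,-0.032],0,0.045]
    - [[0.002,-0.0072,-0.035],0,0.045]
    - [[0.002,-0.0072,-0.035],0,0.045]
    - [[0.002,-0.0072,-0.035],0,0.045]

```text
t: 24.38
ee_pos: [0.5779, 0.0698, 0.1129]
tool_rot: [[-0.107, 0.994, 0.013], [0.994, 0.107, 0.001], [-0.0, 0.013, -1.0]]
wrist_force: [0.2, -0.3, -1.9]
finger_gap: 0.0557
```

>>> carry_out:
  motion:
    - [[0,0,-0.0015],0,0.045]
    - [[0,0,-0.003],0,0.045]
    - [[0,0,-0.0035],0,0.045]
    - [[0,0,-0.0035],0,0.045]

```text
t: 24.72
ee_pos: [0.5781, 0.07, 0.1097]
tool_rot: [[-0.107, 0.994, 0.014], [0.994, 0.107, 0.002], [0.0, 0.014, -1.0]]
wrist_force: [-0.2, -0.6, 0.1]
finger_gap: 0.0555
```

>>> carry_out:
  motion:
    - [[0,0,0],0,0.07]
    - [[0,0,0],0,0.0878]
    - [[0,0,0],0,0.0878]
    - [[0,0,0],0,0.0878]
    - [[0,0,0.03],0,0.0878]
    - [[0,0,0.07],0,0.0878]
    - [[0,0,0.1],0,0.0878]
    - [[0,-0.04,0.11],0,0.0878]
    - [[-0.02,-0.08,0.11],0,0.0878]
    - [[-0.03,-0.12,0.11],0,0.0878]
    - [[-0.04,-0.16,0.11],0,0.0878]
    - [[-0.05,-0.2,0.11],0,0.0878]

```text
t: 25.72
ee_pos: [0.5278, -0.13, 0.2202]
tool_rot: [[-0.108, 0.994, 0.014], [0.994, 0.108, 0.002], [0.0, 0.015, -1.0]]
wrist_force: [1.0, -0.4, -1.0]
finger_gap: 0.0879
```

>>> carry_out:
  motion:
    - [[-0.01,-0.04,-0.01],0,0.0878]
    - [[-0.02,-0.08,-0.03],0,0.0878]
    - [[-0.03,-0.12,-0.05],0,0.0878]
    - [[-0.036,-0.16,-0.07],0,0.0878]
    - [[-0.036,-0.18,-0.08],0,0.0878]
    - [[-0.036,-0.18,-0.08],0,0.0878]
    - [[-0.036,-0.18,-0.08],0,0.0878]

```text
t: 26.3
ee_pos: [0.4902, -0.312, 0.1392]
tool_rot: [[-0.103, 0.995, 0.012], [0.995, 0.103, 0.002], [0.0, 0.012, -1.0]]
wrist_force: [1.3, 0.9, -0.4]
finger_gap: 0.0877
```

>>> carry_out:
  motion:
    - [[0.003,0.0075,0],0,0.0878]
    - [[0.003,0.0075,-0.03],0,0.0878]
    - [[0.003,0.0075,-0.06],0,0.0878]
    - [[0.003,0.0075,-0.085],0,0.0878]
    - [[0.003,0.0075,-0.101],0,0.0878]
    - [[0.003,0.0075,-0.101],0,0.0878]
    - [[0.003,0.0075,-0.101],0,0.045]
    - [[0.003,0.0075,-0.101],0,0.045]
    - [[0.003,0.0075,-0.101],0,0.045]
    - [[0.003,0.0075,-0.101],0,0.045]
    - [[0.003,0.0075,-0.101],0,0.045]
    - [[0.003,0.0075,-0.101],0,0.045]
  force: 20

```text
t: 27.3
ee_pos: [0.494, -0.3049, 0.0394]
tool_rot: [[-0.103, 0.995, 0.014], [0.995, 0.103, 0.001], [-0.001, 0.014, -1.0]]
wrist_force: [-0.1, 0.4, 8.1]
finger_gap: 0.0577
```

>>> carry_out:
  motion:
    - [[0,0,0.02],0,0.045]
    - [[0,0,0.06],0,0.045]
    - [[0,0,0.1],0,0.045]
    - [[0.01,0.035,0.11],0,0.045]
    - [[0.025,0.07,0.11],0,0.045]
    - [[0.04,0.105,0.11],0,0.045]
    - [[0.055,0.14,0.11],0,0.045]
    - [[0.07,0.175,0.11],0,0.045]
    - [[0.085,0.205,0.11],0,0.045]
    - [[0.095,0.23,0.11],0,0.045]
    - [[0.1,0.245,0.11],0,0.045]
    - [[0.1,0.25,0.1],0,0.045]

```text
t: 28.3
ee_pos: [0.5958, -0.0509, 0.1399]
tool_rot: [[-0.108, 0.994, 0.016], [0.994, 0.108, 0.002], [0.001, 0.017, -1.0]]
wrist_force: [0.4, 0.0, -3.5]
finger_gap: 0.0576
```

>>> carry_out:
  motion:
    - [[0,0,-0.01],0,0.045]
    - [[0,0,-0.02],0,0.045]
    - [[0,0,-0.025],0,0.045]
    - [[0,0,-0.025],0,0.045]
    - [[0,0,-0.025],0,0.045]

```text
t: 28.72
ee_pos: [0.5952, -0.0526, 0.1145]
tool_rot: [[-0.105, 0.994, 0.015], [0.994, 0.105, 0.002], [0.0, 0.016, -1.0]]
wrist_force: [0.0, 0.7, -2.6]
finger_gap: 0.0575
```

>>> carry_out:
  motion:
    - [[-0.001,0.0076,-0.005],0,0.045]
    - [[-0.001,0.0076,-0.012],0,0.045]
    - [[-0.001,0.0076,-0.018],0,0.045]
    - [[-0.001,0.0076,-0.022],0,0.045]
    - [[-0.001,0.0076,-0.024],0,0.045]
    - [[-0.001,0.0076,-0.026],0,0.045]
    - [[-0.001,0.0076,-0.026],0,0.045]
    - [[-0.001,0.0076,-0.026],0,0.045]

```text
t: 29.38
ee_pos: [0.5943, -0.0451, 0.0886]
tool_rot: [[-0.105, 0.994, 0.016], [0.994, 0.105, 0.002], [-0.0, 0.016, -1.0]]
wrist_force: [-0.1, 0.1, -3.0]
finger_gap: 0.0576
```

>>> carry_out:
  motion:
    - [[0,0,-0.001],0,0.045]
    - [[0,0,-0.0015],0,0.045]
    - [[0,0,-0.0015],0,0.045]

```text
t: 29.63
ee_pos: [0.5946, -0.0451, 0.0883]
tool_rot: [[-0.105, 0.994, 0.017], [0.994, 0.105, 0.002], [0.001, 0.017, -1.0]]
wrist_force: [-4.8, 1.3, 8.8]
finger_gap: 0.0575
```

>>> carry_out:
  motion:
    - [[0,0,0.0005],0,0.06]
    - [[0,0,0.0005],0,0.075]
    - [[0,0,0.0005],0,0.0878]
    - [[0,0,0.0005],0,0.0878]
    - [[0,0,0.03],0,0.0878]
    - [[0,0,0.07],0,0.0878]
    - [[0,0,0.11],0,0.0878]
    - [[0,0,0.15],0,0.0878]
    - [[-0.02,-0.03,0.16],0,0.0878]
    - [[-0.04,-0.065,0.16],0,0.0878]
    - [[-0.06,-0.1,0.16],0,0.0878]
    - [[-0.08,-0.135,0.16],0,0.0878]

```text
t: 30.63
ee_pos: [0.5137, -0.1813, 0.2488]
tool_rot: [[-0.106, 0.994, 0.018], [0.994, 0.106, 0.002], [0.001, 0.018, -1.0]]
wrist_force: [1.1, 0.2, 0.4]
finger_gap: 0.088
```

>>> carry_out:
  motion:
    - [[-0.02,-0.035,0],0,0.0878]
    - [[-0.04,-0.07,0],0,0.0878]
    - [[-0.06,-0.105,0],0,0.0878]
    - [[-0.08,-0.14,0],0,0.0878]
    - [[-0.1,-0.175,0],0,0.0878]
    - [[-0.13,-0.2,0],0,0.0878]
    - [[-0.16,-0.225,0],0,0.0878]
    - [[-0.19,-0.25,0],0,0.0878]
    - [[-0.22,-0.275,0],0,0.0878]
    - [[-0.25,-0.3,0],0,0.0878]
    - [[-0.28,-0.32,0],0,0.0878]
    - [[-0.28,-0.32,0],0,0.0878]

```text
t: 31.63
ee_pos: [0.2367, -0.4992, 0.248]
tool_rot: [[-0.106, 0.994, 0.016], [0.994, 0.106, 0.003], [0.002, 0.017, -1.0]]
wrist_force: [0.5, -0.7, -0.6]
finger_gap: 0.0876
```

Run:
```python
from m import *
st(); cv2.imwrite('pics/t8.png',im[:,:,::-1]); s=grab('side'); 
a=cv2.resize(im[200:310,255:390],(540,440),interpolation=cv2.INTER_CUBIC); b=cv2.resize(s['frame'][180:340,255:400],(399,440),interpolation=cv2.INTER_CUBIC)
cv2.imwrite('pics/c8.png',cv2.resize(np.hstack([a,b]),(798,374))[:,:,::-1])
for n,lo,hi,z,P in(('can',(0,150,190),(6,255,255),.172,(.578,.0696)),('jar',(105,150,120),(118,255,255),.137,(.5947,-.045))):
    for c in blobs(lo,hi,100):
        (u,v),rr=cv2.minEnclosingCircle(c); a=onz(f,u,v,z)[:2]
        if np.linalg.norm(a-P)<.04: print(n,a.round(4),'home',P,'err mm',((a-P)*1000).round(1),'pred px',proj(f,[*P,z]).round(1),'seen',round(u,1),round(v,1))
for n,lo,hi,z in(('green',(45,100,40),(80,255,255),.003),('brass',(12,80,50),(23,255,255),.015)):
    for c in blobs(lo,hi): print(n,rect(c,z))
old=cv2.imread('pics/top0.png'); d=cv2.absdiff(old,cv2.imread('pics/t8.png'))
for nm,(x,y,w,h) in(('wrench',(295,115,50,95)),('carton',(405,120,120,82))): print(nm,'mean diff',d[y:y+h,x:x+w].mean().round(2))
```

```text
t 31.6833 p [ 0.2296 -0.5028  0.2487] F [-2.3 -1.3  1. ] gap 0.088
can [0.577  0.0688] home (0.578, 0.0696) err mm [-1.  -0.8] pred px [286.1 248.6] seen 286.6 249.2
jar [ 0.5944 -0.0456] home (0.5947, -0.045) err mm [-0.3 -0.6] pred px [356.7 241.9] seen 357.1 242.1
green [0.462  0.2785 0.1986 0.1191 5.5889]
brass [0.4666 0.2772 0.0978 0.0397 5.8124]
brass [  0.7713  -0.2572   0.2024   0.129  -82.7763]
wrench mean diff 3.42
carton mean diff 3.34
```

View pics/t8.png

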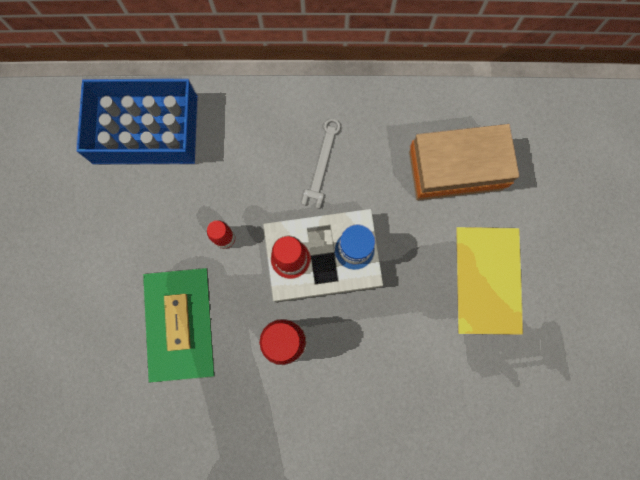

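View pics/c8.png

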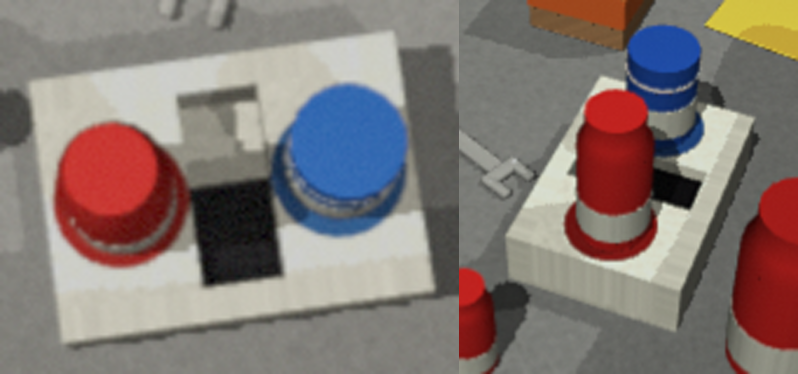

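The can at (290,255) and the jar at (356,246) stand upright on their discs, about 1 mm off centre. The bar at (177,322) is flat on the green mat, and the wrench and carton look as before. Handing in.

```bash
python3 -c "
from h import *
print(order.close_job()); st()"
```

```text
the job is handed in; nothing more can be done
None
the job is handed in; nothing more can be done
```

The job is done and handed in after about 32 s of robot time; no verdict was reported. I parked the can and jar on the yellow mat and tipped the bar by pressing its end over the well. I then laid the bar on the green mat, and only after that put the can and jar back on their discs.

**Last checks from the cameras:**
- **Can and jar:** both are upright; the can is about 1.3 mm off its disc centre and the jar about 0.7 mm.
- **Bar:** it lies flat and lengthwise, within 0.3° of the mat's direction. It is about 4.6 mm off the middle along the mat and 1–2 mm across. I left that uncorrected.
- **Wrench and carton:** they look unmoved against the first picture.
- **Gripper:** it is open and clear of everything.

**What did not go to plan:**
- **Bar press:** the fingers slid about 9 mm along the bar and met about 24 N on the wrist as it bottomed in the well, leaving a tool tilt of about 1°. The tilt did no visible harm.
- **Jar set-down:** contact was a little firm, about 9 N down and 5 N sideways, before I released it.

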